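# Open the safety cap of the disinfectant tub

### The job

Open the clamped tub of disinfectant tablets: gently squeeze the cap's two orange side tabs fully in, keep them in while you turn the cap anticlockwise until you feel it meet its stop, then lift it off without forcing it, as the thin plastic neck cracks easily. Set the cap down gently, right way up, flat inside the shallow metal tray, let go of it, and leave the ink rack, the orange cup and the pigment bottle where they stand.

Things in the scene. Friction and masses are not known exactly. Their poses are not given: they have to be found in the camera images.
- cap: White round safety cap, 51 mm across, 34 mm high, 70 g, blue disc with a raised white bar on top that points at its two orange tabs. Origin: centre of its lower edge; z up through its top; the tabs lie at its +y and -y. At the start it sits locked on the tub's neck. Loose once lifted off.
- cap_grip (a point): Point on the cap's axis at the tabs' mid-height, 20 mm above the cap's origin; axes as the cap. The tabs are flat upright plates 18 mm wide (along x), 10 to 29.5 mm above the cap's origin; outer faces 31.5 mm from the axis at rest (63 mm over both), 26.5 mm when in (53 mm). Take both from above; fingertips 3 mm above the cap's origin reach all of the tabs and clear the tray floor later.
- cap_lugs (a point): Point on the cap's axis at its two hidden inner lugs (21 mm from the axis). Locked: about 5 degrees of play. Tabs in: turns easily anticlockwise seen from above, without rising, until the lugs meet springy stops (8 N m/rad) 36 to 80 degrees from locked (differs from tub to tub; hidden). Only within 6 degrees before the stop does it lift straight up; else the lugs catch under ledges after 1.5 mm.
- jar: Grey tub, 68 mm across, in a round steel holder 76 mm across bolted to the bench; it does not move. Origin: centre of its underside on the bench, z up. Shoulder 62 mm high; neck 37 mm wide, rim 96 mm high. The seated cap's origin is 70 mm above this origin, on the same axis, and has the same yaw while locked.
- jar_mouth (a point): Centre of the tub's open mouth, in the plane of its rim, 96 mm above the bench. The cap must rise 17 mm for its lugs to clear the ledges and 30 mm to be wholly off. The neck cracks when the cap (at stop, ledge, latch or rim) loads it with more than 30 N in all. It sits with about 1 mm of side play.
- tab_a (a joint): Inward travel in m of the orange tab (ribbed rubber face) at the cap's +y: 0 at rest, 0.005 fully in; spring, 5 N to start and 12 N fully in. The latch is clear from 0.0035. 14 to 20 N on each tab is right; the tabs crack above 30 N each.
- tab_b (a joint): The same for the orange tab at the cap's -y.
- tray: Shallow open aluminium tray, fixed, 150 mm (x) by 190 mm (y), rim 12 mm high, wall and floor 3 mm thick; stands to the left or to the right of the tub. Origin: centre of its underside, z up.
- ink_rack: Dark steel plate 90 mm (x) by 170 mm (y) with eight small ink cups, 27 mm high over all, loose; stands on the other side of the tub. Origin: centre of its underside.
- rinse_cup: Orange plastic cup, 68 mm across, 66 mm high, loose and light. Origin: centre of its underside.
- pigment: Black pigment bottle, 40 mm across, 68 mm high, loose. Origin: centre of its underside.

How it is judged:
By the outcome, as a careful person would: the job done as asked, in the order asked, and still so for the second after the job is handed in, with the robot touching nothing.
It also fails if it takes over 72 s, if anything falls off the work surface, if the arm or the gripper's body presses on something with over 40 N, if the wrist force passes 120 N, or if a joint passes its speed limit or range.

### The arm

A 7-joint arm with a two-finger parallel gripper is mounted at the origin on the work surface. World frame = base frame: x ahead of the robot, y to its left, z up, the work surface at z = 0. Lengths are in mm, angles in rad, forces in N, time in s.
With the tool pointing down it reaches from about 400 to 900 mm from the base axis. Payload 5.6 kg.
Tool frame: the origin (TCP) lies between the finger pads; the fingertips stand 19 mm ahead of it and the grasp point (between the pads) is the TCP; z points along the fingers, y is the line along which they close (so a half turn about z gives the same grasp; the last joint's range is limited). The gripper opens to 92 mm and grips with 3 to 60 N. Pads are 20 mm wide; open, the fingers measure 128 mm over their backs; the gripper's body (75 mm by 189 mm) begins 69 mm behind the grasp point.
Start: joints at [-1.385, 0.468, -0.012, 1.603, 0.006, 1.071, -0.056], TCP at [147.468, 633.058, 198.292] pointing down, gripper open.
Joint ranges: [-2.53, 2.53], [-0.31, 2.02], [-1.57, 1.55], [0.28, 2.44], [-1.29, 4.43], [0.15, 1.84], [-2.92, 2.92]. Speed limits (rad/s): [2.57, 2.57, 3.14, 3.14, 3.14, 3.14, 3.14].

### API

Orientations are given as a rotation vector (axis times angle).
In Python, from station import state, capture, get_calibration, finish_job, search_frame, masks_of gives the robot as it stands.
- The arm moves only by the tool drive_tool, never from a script. Its argument "moves" is a list of rows, each a list of 3 entries, a list of its own where there are three numbers: the closure, from 0 (fully open) to 1 (shut), then the shift along the tool's x, y, z in cm, then the turn, a rotation vector about the tool's x, y, z in rad. A call has exactly 10 rows; each row is the pose to reach, as a shift and turn from the pose commanded when the call began, along the tool's axes at that moment; what a row does not reach only later rows make up. A row lasts 1/10 s, in which the tool goes at most 50 mm and 8.59 degrees, less where a joint would pass 70% of its speed; a pose out of reach is approached as far as the arm can. A call with a gripper value outside its range is refused whole. The fingers move at their own pace and stop on an object; "squeeze" is the grip in N (left out, the last holds). Time passes only in rows, so rows that repeat a pose let the fingers close, or fill a call up. It gives the time, the measured TCP pose, the force, the opening and the grip force at its end, in the units of the state.
- state(): the state, without advancing time (a new reading comes with each control period).
- capture(name): name is "side" or "top"; returns the picture (384x512x3 uint8, red, green, blue); there is no depth.
- get_calibration(name): a dict with "intrinsics" (3x3 intrinsics, pixels), "world_to_cam" (4x4, takes a point from world to camera coordinates). Camera axes: x right, y down, z forward; pixel columns grow to the right and rows downward; lengths in mm; the calibration is good to about 2 mm. A picture is of the moment at which its call begins. get_calibration takes no time and is no camera call.
- finish_job(): hands the job in; it is judged then, once.
Trained networks look in the newest picture that a camera, given by its name, has taken for a name from the list of things; names that differ only in an ending like _2 or _b are one class to them, and where a whole thing is asked for, a point or a joint stands for the part that bears it (a point fixed in the world has none). Each returns a list of dicts, best first, with "score" (0 to 1); they miss things now and then, are a little off and sometimes report something else, mostly with a low value. They report only what shows in the picture. A call takes as long as a camera call.
- search_frame(camera, target): "at" ([x, y, z] in mm, in world coordinates, good to about 4 mm: the middle of the surface that is visible of it).
- masks_of(camera, target): "pixels" (384x512 bool, what is visible of it).
The state is a dict: "clock": time; "qpos": joint angles; "qvel": joint speeds; "tau": joint torques, N m; "ee_pos": TCP position; "tool_rot": TCP orientation; "ft_force": force on the tool from outside, world axes, zero at the start; "wrist_torque": the same for the moment, N m; "finger_gap": opening from 0.0 (shut) to 1.0 (fully open); "gripper_force": force on a finger pad.
Only numpy, scipy, OpenCV 4.12 (cv2) and the standard library are available. Lean on these libraries where they do the work, as an engineer would, in place of code of your own. Each camera call takes 0.05 s, during which the arm holds its last target. There are 200 camera calls.

## Working session

There is one attempt and no reset: what is moved stays moved. The work goes in short steps, Python scripts to look and compute and a tool call to move; the robot and the scene stay as the last step left them, time stands still between calls to the robot, and variables do not carry over. Pictures are saved under pics/ and viewed, at most 10 in all, crops included, and the job is handed in when it is done.

Besides the shell and the picture viewer there is one more tool, called after "Request:" as name(argument=value, ...) on one line, values as JSON. drive_tool: Moves the arm, as the interface text tells. Its arguments: {"type":"object","properties":{"moves":{"type":"array","items":{"type":"array"}},"squeeze":{"type":"number"}},"required":["moves"]}

```bash
mkdir -p pics; python3 - <<'E'
from station import *
import cv2,numpy as np
s=state();print(s)
ims=[]
for c in ["side","top"]:
    im=capture(c);cv2.imwrite(f"pics/{c}0.png",im[:,:,::-1])
    k=get_calibration(c);print(c,np.round(k["intrinsics"],1).tolist(),np.round(k["world_to_cam"],3).tolist())
    for t in ["cap","tab_a","jar","tray","ink_rack","rinse_cup","pigment"]:
        print(c,t,[(np.round(d["at"],1).tolist(),round(d["score"],2)) for d in search_frame(c,t)][:3])
E
```

```text
{'clock': 0.0, 'qpos': array([-1.38501015,  0.46836846, -0.01161292,  1.60359734,  0.00597802,
        1.07138875, -0.05628087]), 'qvel': array([-4.21340705e-04, -8.23166825e-04,  9.23281880e-04, -5.22588257e-04,
       -5.21912276e-05, -1.80219240e-03,  1.34788805e-03]), 'tau': array([-1.07364540e-03, -5.20571387e+01, -1.27321554e-02, -2.43745494e+01,
       -5.66701347e-02,  1.71272387e-02,  1.58177113e-04]), 'ee_pos': array([147.33887369, 632.46813066, 197.35690172]), 'tool_rot': array([-3.58654254e-01, -3.12095136e+00,  2.70847116e-03]), 'ft_force': array([-0.16439616,  0.05069068,  0.74758445]), 'wrist_torque': array([-0.03315587, -0.02233662, -0.04639686]), 'gripper_force': 0.0, 'finger_gap': 1.00182661468653}
side [[385.5, 0.0, 261.8], [0.0, 385.5, 198.2], [0.0, 0.0, 1.0]] [[0.999, -0.045, 0.01, -606.573], [-0.02, -0.617, -0.787, 72.677], [0.042, 0.786, -0.617, 835.907], [0.0, 0.0, 0.0, 1.0]]
side cap [([529.6, -0.0, 99.4], 0.71)]
side tab_a [([536.0, -20.6, 92.5], 0.58)]
side jar [([522.4, -11.2, 27.1], 0.77)]
side tray [([547.4, 266.1, 4.9], 0.96)]
side ink_rack [([534.7, -280.2, 8.9], 0.89)]
side rinse_cup [([736.6, 51.6, 41.4], 0.66)]
side pigment [([738.3, -120.5, 37.9], 0.66), ([544.7, 264.0, 1.6], 0.18)]
top [[493.3, 0.0, 264.0], [0.0, 493.3, 195.5], [0.0, 0.0, 1.0]] [[-0.013, -0.999, -0.032, 31.2], [-0.984, 0.019, -0.175, 633.319], [0.175, 0.029, -0.984, 1123.321], [0.0, 0.0, 0.0, 1.0]]
top cap [([526.8, 10.4, 101.6], 0.78)]
top tab_a []
top jar [([504.7, 4.5, 35.5], 0.6)]
top tray [([542.3, 271.9, -0.2], 0.79)]
top ink_rack [([538.3, -260.9, 11.4], 0.56)]
top rinse_cup [([755.5, 70.2, 18.7], 0.93)]
top pigment [([733.3, -110.0, 47.6], 0.81)]
```

```bash
python3 - <<'E'
import cv2,numpy as np
a=cv2.imread("pics/top0.png");s=cv2.imread("pics/side0.png")
cv2.imwrite("pics/top0z.png",cv2.resize(a[150:270,184:344],(800,600),interpolation=cv2.INTER_CUBIC))
E
```

```text
(no output)
```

View pics/top0.png

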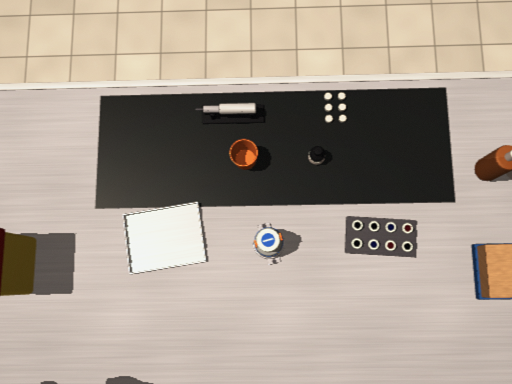

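View pics/top0z.png

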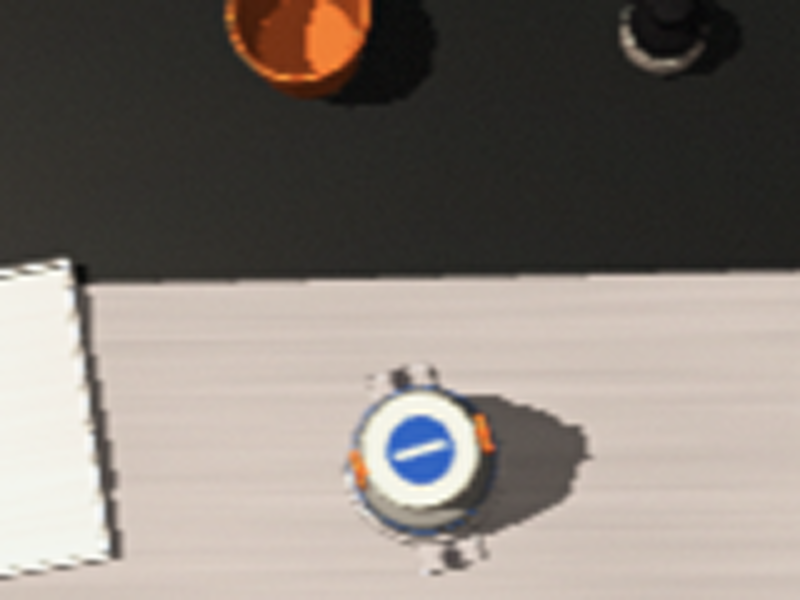

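View pics/side0.png

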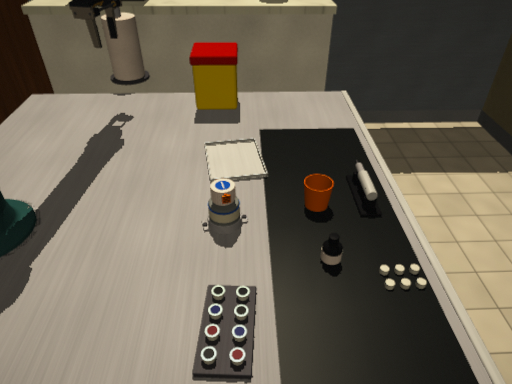

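Top view: the cap is at about (268,240), its bar tilted ~15° and the orange tabs left and right of it. The tray is at (165,238), the rack at (381,236), the cup at (244,154) and the bottle at (317,155). The side view agrees. Next I'll compute precise positions.

```bash
cat > h.py <<'E'
from station import *
import cv2,numpy as np
from scipy.spatial.transform import Rotation as R
def ray(c,uv,z):
    k=get_calibration(c);T=k["world_to_cam"];d=T[:3,:3].T@np.linalg.inv(k["intrinsics"])@np.array([uv[0],uv[1],1.]);o=-T[:3,:3].T@T[:3,3]
    return o+d*(z-o[2])/d[2]
def blobs(im,lo,hi,box,amin=3):
    h=cv2.cvtColor(im,cv2.COLOR_RGB2HSV);m=cv2.inRange(h,lo,hi);mm=np.zeros_like(m);x0,y0,x1,y1=box;mm[y0:y1,x0:x1]=m[y0:y1,x0:x1]
    n,l,st,ce=cv2.connectedComponentsWithStats(mm);return [(ce[i],st[i,4],st[i,:4]) for i in range(1,n) if st[i,4]>=amin],mm
E
python3 - <<'E'
from h import *
t=cv2.imread("pics/top0.png")[:,:,::-1].copy();s=cv2.imread("pics/side0.png")[:,:,::-1].copy()
for c,im,box in [("top",t,(245,220,290,262)),("side",s,(200,170,250,215))]:
    b,m=blobs(im,(100,120,60),(130,255,255),box,8)
    for ce,a,st in b:
        print(c,"blue",ce,a,ray(c,ce,104).round(1))
    # disc hull centre
    h=cv2.convexHull(cv2.findNonZero(m)) 
    b,_=blobs(im,(3,140,100),(20,255,255),box)
    P=[ray(c,ce,97) for ce,a,st in b]
    for (ce,a,st),p in zip(b,P): print(c,"orange",ce,a,p.round(1))
m=masks_of("top","tray")
if m:
    p=cv2.findNonZero(m[0]["pixels"].astype(np.uint8));r=cv2.minAreaRect(p);bp=cv2.boxPoints(r)
    w=np.array([ray("top",q,12) for q in bp]);print(w.round(0),w.mean(0).round(1),np.linalg.norm(np.diff(w,axis=0),axis=1).round(0))
E
```

```text
top blue [266.90384615 236.25      ] 52 [531.5  14.3 104. ]
top blue [268.48076923 242.82692308] 52 [516.6  11.  104. ]
top orange [280.22222222 236.33333333] 18 [531.5 -15.8  97. ]
top orange [255.4 243.6] 10 [515.9  40.9  97. ]
side blue [225.77142857 184.11428571] 35 [531.6  15.3 104. ]
side blue [218.57575758 185.3030303 ] 33 [516.7  11.6 104. ]
side orange [225.54545455 194.63636364] 22 [531.5 -11.7  97. ]
side orange [223.  201.5] 10 [527.1 -34.1  97. ]
[[601. 382.  12.]
 [630. 186.  12.]
 [481. 161.  12.]
 [453. 353.  12.]] [541.5 270.4  12. ] [198. 151. 194.]
```

```bash
cat >> h.py <<'E'
def go(p,yaw,cmd=None,base=None):
    """shift(cm) & turn from commanded pose to TCP p with finger line (tool y) at cap yaw deg"""
    s=state();p0=s["ee_pos"] if cmd is None else np.array(cmd);R0=R.from_rotvec(s["tool_rot"])
    y=np.array([-np.sin(np.radians(yaw)),np.cos(np.radians(yaw)),0])
    z=np.array([0,0,-1.]);c=[R.from_matrix(np.c_[np.cross(k*y,z),k*y,z]) for k in(1,-1)]
    t=min(((R0.inv()*q).as_rotvec() for q in c),key=np.linalg.norm)
    print("shift cm",(R0.inv().apply(np.array(p)-p0)/10).round(2),"turn",t.round(3))
def yaw():
    Y=R.from_rotvec(state()["tool_rot"]).as_matrix()[:,1];Y*=np.sign(Y[1]);return np.degrees(np.arctan2(-Y[0],Y[1]))
E
python3 - <<'E'
from h import *
go([524,13,170],14);print(yaw())
E
```

```text
shift cm [-50.74 -51.85   2.83] turn [ 0.     0.    -0.473]
-13.110253364208042
```

Request:
drive_tool(moves=[[0,[-1.5,-1.5,0],[0,0,0]],[0,[-4.5,-4.5,0],[0,0,0]],[0,[-7.5,-7.5,0],[0,0,0]],[0,[-11,-11,0],[0,0,0]],[0,[-14.5,-14.5,0],[0,0,0]],[0,[-18,-18,0],[0,0,0]],[0,[-21.5,-21.5,0],[0,0,0]],[0,[-25,-25,0],[0,0,0]],[0,[-28.5,-28.5,0],[0,0,0]],[0,[-31,-31.5,0],[0,0,0]]])

```text
clock: 1.85
ee_pos: [379.5, 253.4, 198.8]
tool_rot: [0.362, 3.12, 0.001]
ft_force: [1.0, 0.4, -0.9]
finger_gap: 0.999
gripper_force: 0.0
```

```bash
python3 - <<'E'
from h import *
go([524,13,170],14);print(yaw(),state()["clock"])
E
```

```text
shift cm [-19.57 -20.1    2.88] turn [ 0.001  0.001 -0.475]
-13.240646582976629 1.85
```

Request:
drive_tool(moves=[[0,[-2.5,-2.6,0.2],[0,0,-0.06]],[0,[-5.5,-5.7,0.6],[0,0,-0.13]],[0,[-8.5,-8.7,1],[0,0,-0.2]],[0,[-11.5,-11.7,1.4],[0,0,-0.27]],[0,[-14,-14.2,1.8],[0,0,-0.34]],[0,[-16.5,-16.8,2.2],[0,0,-0.4]],[0,[-18.5,-19,2.6],[0,0,-0.45]],[0,[-19.5,-20.1,2.8],[0,0,-0.475]],[0,[-19.5,-20.1,2.8],[0,0,-0.475]],[0,[-19.5,-20.1,2.8],[0,0,-0.475]]])

```text
clock: 2.85
ee_pos: [521.9, 16.5, 170.2]
tool_rot: [0.385, -3.118, -0.001]
ft_force: [-0.4, -0.1, -0.8]
finger_gap: 0.997
gripper_force: 0.0
```

```bash
python3 - <<'E'
from h import *
for c in["top","side"]: 
    im=capture(c);cv2.imwrite(f"pics/{c}1.png",im[:,:,::-1])
a=cv2.imread("pics/top1.png");s=cv2.imread("pics/side1.png")
cv2.imwrite("pics/m1.png",np.hstack([cv2.resize(x,(400,300),interpolation=cv2.INTER_CUBIC) for x in (a[180:300,190:350],s[120:240,145:305])]))
for i in range(3): print(state()["ee_pos"].round(1))
go([524,13,92],14);print(yaw(),state()["clock"],state()["qpos"].round(2))
E
```

```text
[521.8  17.3 170.4]
[521.8  17.3 170.4]
[521.8  17.3 170.4]
shift cm [-0.1  -0.48  7.84] turn [0.001 0.    0.003]
14.18512737416829 2.95 [-0.37  0.29  0.33  1.96 -0.12  0.91  1.83]
```

View pics/m1.png

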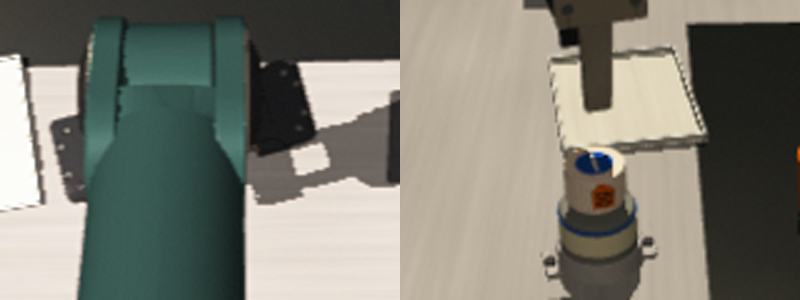

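The side view shows the front finger lined up with the orange tab, at about (604,195) in the crop. J7 is at 1.83 and turning anticlockwise would drive it past its limit, so I'll make a clockwise half turn first.

Request:
drive_tool(moves=[[0,[0,0,0],[0,0,0.14]],[0,[0,0,0],[0,0,0.28]],[0,[0,0,0],[0,0,0.42]],[0,[0,0,0],[0,0,0.56]],[0,[0,0,0],[0,0,0.7]],[0,[0,0,0],[0,0,0.84]],[0,[0,0,0],[0,0,0.98]],[0,[0,0,0],[0,0,1.12]],[0,[0,0,0],[0,0,1.26]],[0,[0,0,0],[0,0,1.4]]])

```text
clock: 3.95
ee_pos: [521.9, 17.6, 170.5]
tool_rot: [-1.718, -2.63, -0.001]
ft_force: [-0.8, -0.1, 0.3]
finger_gap: 0.998
gripper_force: 0.0
```

Request:
drive_tool(moves=[[0,[0,0,0],[0,0,0.14]],[0,[0,0,0],[0,0,0.28]],[0,[0,0,0],[0,0,0.42]],[0,[0,0,0],[0,0,0.56]],[0,[0,0,0],[0,0,0.7]],[0,[0,0,0],[0,0,0.84]],[0,[0,0,0],[0,0,0.98]],[0,[0,0,0],[0,0,1.12]],[0,[0,0,0],[0,0,1.26]],[0,[0,0,0],[0,0,1.4]]])

```text
clock: 4.95
ee_pos: [521.9, 17.7, 170.4]
tool_rot: [-3.007, -0.904, -0.001]
ft_force: [0.0, -0.1, 0.2]
finger_gap: 0.995
gripper_force: 0.0
```

```bash
python3 - <<'E'
from h import *
capture("side");s=state();print(s["ee_pos"].round(1),s["qpos"].round(2),yaw())
go([524,13,170],14)
E
```

```text
[521.9  17.6 170.3] [-0.83  0.38  0.91  1.98 -0.37  0.95 -0.73] 33.1678197091989
shift cm [-0.07  0.5   0.03] turn [-0.001 -0.     0.335]
```

Request:
drive_tool(moves=[[0,[0,0.1,0],[0,0,0.12]],[0,[0,0.3,0],[0,0,0.24]],[0,[-0.1,0.5,0],[0,0,0.335]],[0,[-0.1,0.5,0],[0,0,0.335]],[0,[-0.1,0.5,0.5],[0,0,0.335]],[0,[-0.1,0.5,1.5],[0,0,0.335]],[0,[-0.1,0.5,2.5],[0,0,0.335]],[0,[-0.1,0.5,3.0],[0,0,0.335]],[0,[-0.1,0.5,3.5],[0,0,0.335]],[0,[-0.1,0.5,3.5],[0,0,0.335]]])

```text
clock: 6.0
ee_pos: [523.7, 11.0, 134.5]
tool_rot: [3.116, 0.396, -0.002]
ft_force: [-0.0, 0.2, 0.1]
finger_gap: 0.998
gripper_force: 0.0
```

```bash
python3 - <<'E'
from h import *
im=capture("side");s=state();print(s["ee_pos"].round(1),s["qpos"].round(2),yaw())
cv2.imwrite("pics/s2.png",cv2.resize(im[130:250,145:305,::-1],(800,600),interpolation=cv2.INTER_CUBIC))
go([524,13,92],14)
k=get_calibration("side")
for d in(48,-48):
  a=np.radians(14);p=s["ee_pos"]+[-d*np.sin(a),d*np.cos(a),-19];q=k["intrinsics"]@(k["world_to_cam"]@np.r_[p,1])[:3];q/=q[2];print((q[:2]-[145,130])*5)
E
```

```text
[524.  11. 135.] [-0.83  0.46  0.95  2.01 -0.48  0.91 -0.94] 14.468680588120218
shift cm [ 0.05 -0.2   4.3 ] turn [0.    0.001 0.008]
[360.69403915 191.263751  ]
[409.09523563 321.75630333]
```

View pics/s2.png

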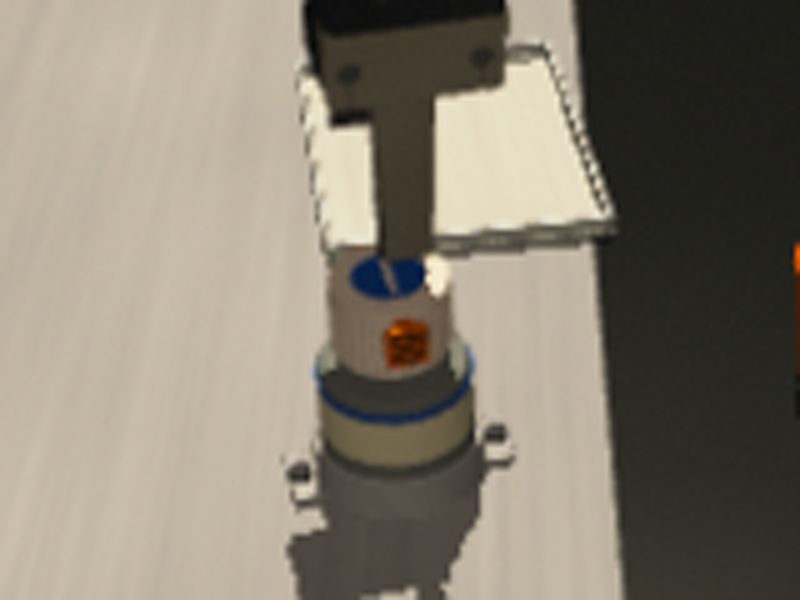

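The near fingertip shows at crop (405,258), but I predicted (409,321). I'll check this against the body's edges before descending.

```bash
python3 - <<'E'
from h import *
s=state();k=get_calibration("side");a=np.radians(14)
def pr(x,y,z):
  p=s["ee_pos"]+[x*np.cos(a)-y*np.sin(a),x*np.sin(a)+y*np.cos(a),z];q=k["intrinsics"]@(k["world_to_cam"]@np.r_[p,1])[:3];q/=q[2];return ((q[:2]-[145,130])*5).round(0)
for n,p in dict(bodyL=(-37.5,-94.5,69),bodyR=(37.5,-94.5,69),bodyFarL=(-37.5,94.5,69),tipL=(-10,-64,-19),tipR=(10,-64,-19),tipinL=(-10,-46,-19),tcp=(0,0,0),farL=(-10,46,-19),flange=(0,0,169)).items(): print(n,pr(*p))
c=np.array([524,13,0])
for n,o in dict(captop=(524,13,104),tabB=(524+31.5*np.sin(a),13-31.5*np.cos(a),90),jarbase=(524,13,0)).items():
  q=k["intrinsics"]@(k["world_to_cam"]@np.r_[o,1])[:3];q/=q[2];print(n,((q[:2]-[145,130])*5).round())
E
```

```text
bodyL [320. 216.]
bodyR [531. 183.]
bodyFarL [237. -31.]
tipL [393. 350.]
tipR [443. 342.]
tipinL [383. 323.]
tcp [381. 215.]
farL [339. 197.]
flange [ 355. -182.]
captop [385. 274.]
tabB [403. 345.]
jarbase [398. 461.]
```

Descending to the nominal height is safe under either reading, since the tips straddle the cap. I'll do that and look again.

Request:
drive_tool(moves=[[0,[0,-0.1,0.3],[0,0,0]],[0,[0.05,-0.2,0.7],[0,0,0]],[0,[0.05,-0.2,1.2],[0,0,0]],[0,[0.05,-0.2,1.7],[0,0,0]],[0,[0.05,-0.2,2.2],[0,0,0]],[0,[0.05,-0.2,2.8],[0,0,0]],[0,[0.05,-0.2,3.4],[0,0,0]],[0,[0.05,-0.2,3.9],[0,0,0]],[0,[0.05,-0.2,4.2],[0,0,0]],[0,[0.05,-0.2,4.2],[0,0,0]]])

```text
clock: 7.05
ee_pos: [523.9, 13.2, 92.9]
tool_rot: [3.116, 0.396, -0.001]
ft_force: [0.3, 1.0, 0.6]
finger_gap: 1.005
gripper_force: 0.0
```

```bash
python3 - <<'E'
from h import *
im=capture("side");s=state();print(s["ee_pos"].round(1),s["qpos"].round(2),yaw(),s["ft_force"])
cv2.imwrite("pics/s3.png",cv2.resize(im[130:250,145:305,::-1],(800,600),interpolation=cv2.INTER_CUBIC))
go([524,13,92],14)
E
```

```text
[524.1  13.2  93.1] [-0.78  0.53  0.88  2.04 -0.55  0.83 -0.89] 14.470439929059896 [-0.14723954 -0.63496404  0.36584536]
shift cm [-0.01  0.01  0.11] turn [0.    0.    0.008]
```

View pics/s3.png

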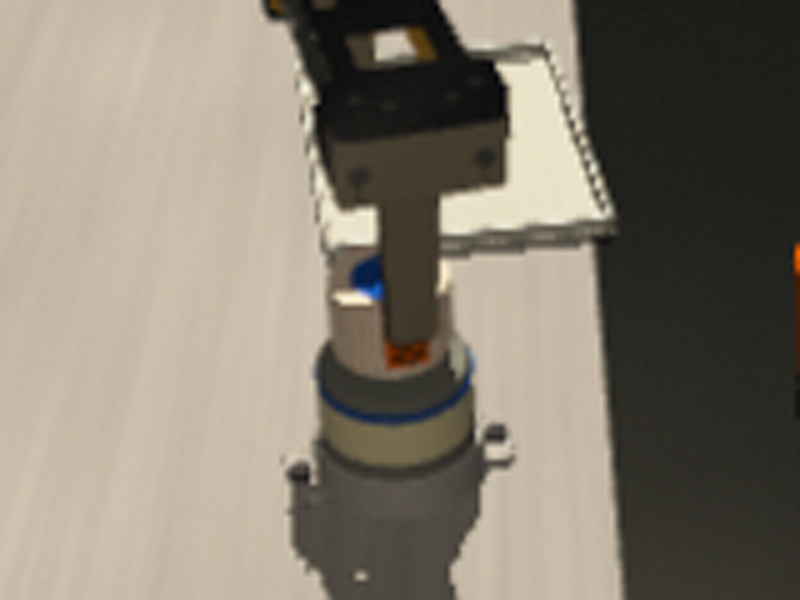

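The near finger now ends at crop (408,343), over the upper half of the tab at (407,345), so it looks higher than the nominal frame says. A harmless 3 N touch will show whether the pads really meet the tabs.

Request:
drive_tool(moves=[[0.1,[0,0,0],[0,0,0]],[0.2,[0,0,0],[0,0,0]],[0.25,[0,0,0],[0,0,0]],[0.28,[0,0,0],[0,0,0]],[0.3,[0,0,0],[0,0,0]],[0.32,[0,0,0],[0,0,0]],[0.34,[0,0,0],[0,0,0]],[0.36,[0,0,0],[0,0,0]],[0.36,[0,0,0],[0,0,0]],[0.36,[0,0,0],[0,0,0]]], squeeze=3)

```text
clock: 8.1
ee_pos: [524.2, 13.3, 93.3]
tool_rot: [3.117, 0.396, 0.0]
ft_force: [-0.9, -0.3, -0.2]
finger_gap: 0.638
gripper_force: 0.0
```

```bash
python3 - <<'E'
from h import *
im=capture("side");s=state();print(s["ee_pos"].round(1),s["finger_gap"],s["gripper_force"],yaw(),s["ft_force"],s["wrist_torque"])
cv2.imwrite("pics/s4.png",cv2.resize(im[130:250,145:305,::-1],(800,600),interpolation=cv2.INTER_CUBIC))
E
```

```text
[524.2  13.3  93.3] 0.639885653468241 0.0 14.479285541750777 [-0.3944618   0.4637195   0.48348346] [-0.03273041  0.1764661  -0.04229111]
```

View pics/s4.png

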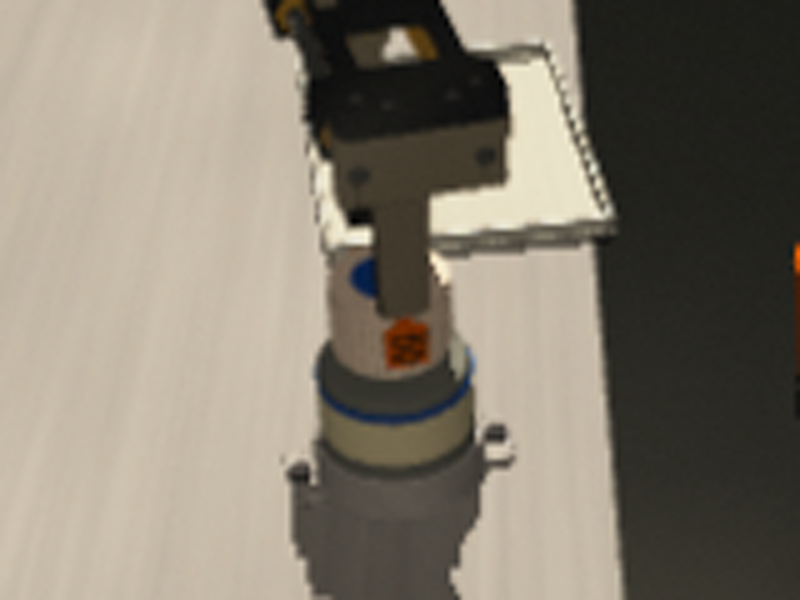

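```bash
python3 - <<'E'
from h import *
from scipy.optimize import brentq
for uv,y,z in [((226,193.6),-32.7,93.3),((227.2,199),-48.9,93.1),((226,181.6),-51,135),((224,164),-45,170.4)]:
    zz=brentq(lambda q:ray("side",uv,q)[1]-y,0,300);print(z,ray("side",uv,zz).round(1),"tip-TCP",zz-z)
E
```

```text
93.3 [533.9 -32.7 115.7] tip-TCP 22.37276127975113
93.1 [536.7 -48.9 114.8] tip-TCP 21.6830949671984
135 [536.4 -51.  157.8] tip-TCP 22.841174670229634
170.4 [534.3 -45.  193.1] tip-TCP 22.67422792619152
```

The closing fingers met nothing at a 59 mm gap, and in four views the tips measure 22.5 mm above the reported TCP, not 19 mm below it. So the real tool sits about 41 mm higher than reported. I'll open and descend by that much, watching the force.

Request:
drive_tool(moves=[[0,[0,0,0],[0,0,0]],[0,[0,0,0],[0,0,0]],[0,[0,0,0],[0,0,0]],[0,[0,0,0],[0,0,0]],[0,[0,0,0.3],[0,0,0]],[0,[0,0,0.7],[0,0,0]],[0,[0,0,1.2],[0,0,0]],[0,[0,0,1.6],[0,0,0]],[0,[0,0,2.0],[0,0,0]],[0,[0,0,2.0],[0,0,0]]])

```text
clock: 9.15
ee_pos: [523.7, 13.2, 72.6]
tool_rot: [3.116, 0.396, -0.002]
ft_force: [0.2, 0.1, 0.6]
finger_gap: 0.999
gripper_force: 0.0
```

Request:
drive_tool(moves=[[0,[0,0,0.2],[0,0,0]],[0,[0,0,0.5],[0,0,0]],[0,[0,0,0.8],[0,0,0]],[0,[0,0,1.1],[0,0,0]],[0,[0,0,1.4],[0,0,0]],[0,[0,0,1.6],[0,0,0]],[0,[0,0,1.8],[0,0,0]],[0,[0,0,2.0],[0,0,0]],[0,[0,0,2.0],[0,0,0]],[0,[0,0,2.0],[0,0,0]]])

```text
clock: 10.15
ee_pos: [524.2, 13.3, 53.3]
tool_rot: [-3.117, -0.396, -0.0]
ft_force: [0.1, -0.7, 1.1]
finger_gap: 1.0
gripper_force: 0.0
```

```bash
python3 - <<'E'
from h import *
im=capture("side");s=state();print(s["ee_pos"].round(1),s["finger_gap"],yaw(),s["ft_force"],s["wrist_torque"])
cv2.imwrite("pics/s5.png",cv2.resize(im[130:250,145:305,::-1],(800,600),interpolation=cv2.INTER_CUBIC))
E
```

```text
[524.2  13.3  53.3] 0.998756314564817 14.478914861286281 [ 0.76937404  0.65872555 -0.79100456] [-0.06020008  0.16049263 -0.02433835]
```

View pics/s5.png

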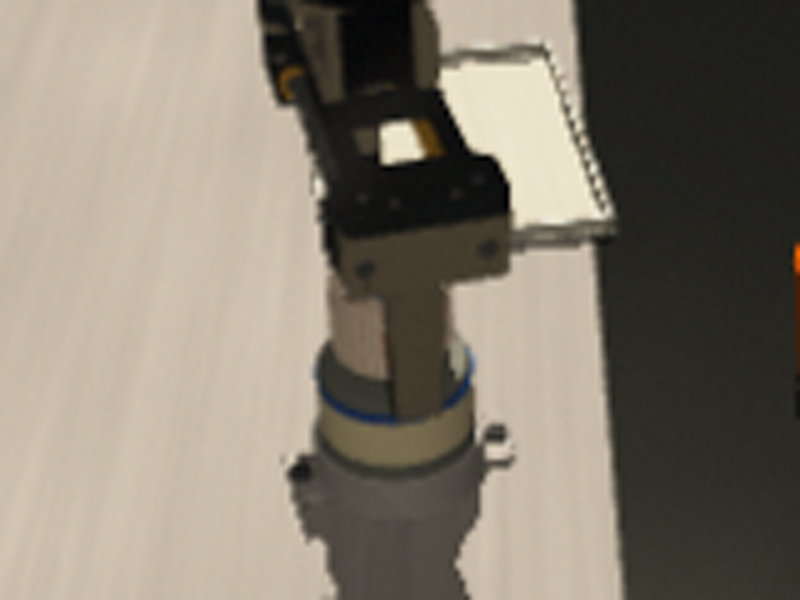

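The tip now shows at crop (413,418), well below the tab, at about z 75. I'll close gently at 3 N first to feel for the tabs and check the centring.

Request:
drive_tool(moves=[[0.15,[0,0,0],[0,0,0]],[0.25,[0,0,0],[0,0,0]],[0.27,[0,0,0],[0,0,0]],[0.29,[0,0,0],[0,0,0]],[0.31,[0,0,0],[0,0,0]],[0.33,[0,0,0],[0,0,0]],[0.35,[0,0,0],[0,0,0]],[0.38,[0,0,0],[0,0,0]],[0.4,[0,0,0],[0,0,0]],[0.4,[0,0,0],[0,0,0]]], squeeze=3)

```text
clock: 11.2
ee_pos: [524.3, 12.7, 53.4]
tool_rot: [3.116, 0.395, 0.0]
ft_force: [0.4, -5.2, 0.2]
finger_gap: 0.68
gripper_force: 3.0
```

```bash
python3 - <<'E'
from h import *
s=state();print(s["ee_pos"].round(1),s["finger_gap"],s["gripper_force"],yaw(),s["ft_force"],s["wrist_torque"])
E
```

```text
[524.3  12.7  53.4] 0.6795763212749003 2.9999712388962507 14.454317584493502 [ 0.35598537 -5.20296098  0.15106927] [-1.11157251  0.01715525 -0.01627804]
```

Request:
drive_tool(moves=[[0.4,[0,0.03,0],[0,0,0]],[0.4,[0,0.06,0],[0,0,0]],[0.4,[0,0.06,0],[0,0,0]],[0.4,[0,0.06,0],[0,0,0]],[0.4,[0,0.06,0],[0,0,0]],[0.4,[0,0.06,0],[0,0,0]],[0.4,[0,0.06,0],[0,0,0]],[0.4,[0,0.06,0],[0,0,0]],[0.4,[0,0.06,0],[0,0,0]],[0.4,[0,0.06,0],[0,0,0]]], squeeze=3)

```text
clock: 12.2
ee_pos: [524.3, 12.6, 53.3]
tool_rot: [3.116, 0.396, 0.0]
ft_force: [-0.1, -5.1, 2.3]
finger_gap: 0.684
gripper_force: 3.0
```

Request:
drive_tool(moves=[[0.4,[0,0.03,0],[0,0,0]],[0.4,[0,0.06,0],[0,0,0]],[0.4,[0,0.1,0],[0,0,0]],[0.4,[0,0.1,0],[0,0,0]],[0.4,[0,0.1,0],[0,0,0]],[0.4,[0,0.1,0],[0,0,0]],[0.4,[0,0.1,0],[0,0,0]],[0.4,[0,0.1,0],[0,0,0]],[0.4,[0,0.1,0],[0,0,0]],[0.4,[0,0.1,0],[0,0,0]]], squeeze=3)

```text
clock: 13.2
ee_pos: [524.4, 12.4, 53.2]
tool_rot: [-3.116, -0.396, 0.0]
ft_force: [-2.6, 2.3, 4.0]
finger_gap: 0.684
gripper_force: 3.0
```

Request:
drive_tool(moves=[[0.4,[0,-0.03,0],[0,0,0]],[0.4,[0,-0.03,0],[0,0,0]],[0.4,[0,-0.03,0],[0,0,0]],[0.4,[0,-0.03,0],[0,0,0]],[0.42,[0,-0.03,0],[0,0,0]],[0.43,[0,-0.03,0],[0,0,0]],[0.44,[0,-0.03,0],[0,0,0]],[0.46,[0,-0.03,0],[0,0,0]],[0.48,[0,-0.03,0],[0,0,0]],[0.5,[0,-0.03,0],[0,0,0]]], squeeze=9)

```text
clock: 14.2
ee_pos: [524.5, 12.0, 53.3]
tool_rot: [-3.117, -0.396, -0.0]
ft_force: [-1.9, -0.3, 4.3]
finger_gap: 0.624
gripper_force: 9.0
```

Request:
drive_tool(moves=[[0.5,[0,0,0],[0,0,0]],[0.5,[0,0,0],[0,0,0]],[0.5,[0,0,0],[0,0,0]],[0.5,[0,0,0],[0,0,0]],[0.5,[0,0,0],[0,0,0]],[0.5,[0,0,0],[0,0,0]],[0.5,[0,0,0],[0,0,0]],[0.5,[0,0,0],[0,0,0]],[0.5,[0,0,0],[0,0,0]],[0.5,[0,0,0],[0,0,0]]], squeeze=17)

```text
clock: 15.2
ee_pos: [524.6, 12.0, 53.4]
tool_rot: [-3.117, -0.396, -0.0]
ft_force: [-1.8, 0.9, 5.7]
finger_gap: 0.576
gripper_force: 17.0
```

```bash
python3 - <<'E'
from h import *
s=state();print(s["ee_pos"].round(1),s["finger_gap"]*92,s["gripper_force"],yaw(),s["ft_force"],s["wrist_torque"],s["qpos"].round(2))
E
```

```text
[524.6  12.   53.4] 53.03477574517783 17.00060874223709 14.478165697897612 [-1.75324167  0.86112312  5.71892453] [0.17728616 0.5101774  0.02212673] [-0.72  0.59  0.82  2.05 -0.63  0.76 -0.83]
```

Both tabs are fully in (53.0 mm gap, 17 N, low side force). I'll turn anticlockwise 0.5 rad first, which stays short of the earliest possible stop.

Request:
drive_tool(moves=[[0.5,[0,0,-0.02],[0,0,-0.03]],[0.5,[0,0,-0.03],[0,0,-0.08]],[0.5,[0,0,-0.04],[0,0,-0.14]],[0.5,[0,0,-0.04],[0,0,-0.2]],[0.5,[0,0,-0.04],[0,0,-0.26]],[0.5,[0,0,-0.04],[0,0,-0.32]],[0.5,[0,0,-0.04],[0,0,-0.38]],[0.5,[0,0,-0.04],[0,0,-0.44]],[0.5,[0,0,-0.04],[0,0,-0.5]],[0.5,[0,0,-0.04],[0,0,-0.5]]])

```text
clock: 16.2
ee_pos: [524.6, 11.8, 53.5]
tool_rot: [2.921, 1.155, 0.0]
ft_force: [-0.1, 1.0, -0.3]
finger_gap: 0.574
gripper_force: 17.0
```

```bash
cat > st.py <<'E'
from h import *
s=state();Z=R.from_rotvec(s["tool_rot"]).inv()
print(s["clock"],s["ee_pos"].round(1),"gap",(s["finger_gap"]*92).round(1),s["gripper_force"].round(1),"yaw",yaw().round(2),"F",s["ft_force"].round(1),"T",s["wrist_torque"].round(2),"Ftool",Z.apply(s["ft_force"]).round(1),"q",s["qpos"].round(2))
E
python3 st.py
```

```text
Traceback (most recent call last):
  File "st.py", line 3, in <module>
    print(s["clock"],s["ee_pos"].round(1),"gap",(s["finger_gap"]*92).round(1),s["gripper_force"].round(1),"yaw",yaw().round(2),"F",s["ft_force"].round(1),"T",s["wrist_torque"].round(2),"Ftool",Z.apply(s["ft_force"]).round(1),"q",s["qpos"].round(2))
                                                ^^^^^^^^^^^^^^^^^^^^^^^^^^
AttributeError: 'float' object has no attribute 'round'
```

Request:
drive_tool(moves=[[0.5,[0,0,0],[0,0,-0.01]],[0.5,[0,0,0],[0,0,-0.02]],[0.5,[0,0,0],[0,0,-0.03]],[0.5,[0,0,0],[0,0,-0.04]],[0.5,[0,0,0],[0,0,-0.05]],[0.5,[0,0,0],[0,0,-0.06]],[0.5,[0,0,0],[0,0,-0.07]],[0.5,[0,0,0],[0,0,-0.08]],[0.5,[0,0,0],[0,0,-0.08]],[0.5,[0,0,0],[0,0,-0.08]]])

```text
clock: 17.2
ee_pos: [524.5, 12.0, 53.7]
tool_rot: [-2.873, -1.27, -0.0]
ft_force: [0.4, -0.6, -0.4]
finger_gap: 0.575
gripper_force: 17.0
```

```bash
sed -i 's/(s\["finger_gap"\]\*92).round(1),s\["gripper_force"\].round(1),"yaw",yaw().round(2)/round(s["finger_gap"]*92,1),round(s["gripper_force"],1),"yaw",round(yaw(),2)/' st.py; python3 st.py
```

```text
17.2 [524.5  12.   53.7] gap 52.9 17.0 yaw 47.71 F [ 0.4 -0.6 -0.4] T [-0.04  0.06  0.02] Ftool [-0.1  0.7  0.4] q [-0.62  0.54  0.67  2.05 -0.5   0.72 -0.36]
```

Request:
drive_tool(moves=[[0.5,[0,0,0],[0,0,-0.01]],[0.5,[0,0,0],[0,0,-0.02]],[0.5,[0,0,0],[0,0,-0.03]],[0.5,[0,0,0],[0,0,-0.04]],[0.5,[0,0,0],[0,0,-0.05]],[0.5,[0,0,0],[0,0,-0.05]],[0.5,[0,0,0],[0,0,-0.05]],[0.5,[0,0,0],[0,0,-0.05]],[0.5,[0,0,0],[0,0,-0.05]],[0.5,[0,0,0],[0,0,-0.05]]])

```text
clock: 18.2
ee_pos: [524.5, 12.1, 53.7]
tool_rot: [2.84, 1.342, 0.0]
ft_force: [-0.3, -0.4, -0.5]
finger_gap: 0.574
gripper_force: 17.0
```

```bash
python3 st.py
```

```text
18.2 [524.5  12.1  53.7] gap 52.8 17.0 yaw 50.58 F [-0.3 -0.4 -0.5] T [-0.08  0.1   0.06] Ftool [-0.5  0.   0.5] q [-0.61  0.53  0.66  2.05 -0.49  0.72 -0.32]
```

Request:
drive_tool(moves=[[0.5,[0,0,0],[0,0,-0.01]],[0.5,[0,0,0],[0,0,-0.02]],[0.5,[0,0,0],[0,0,-0.03]],[0.5,[0,0,0],[0,0,-0.04]],[0.5,[0,0,0],[0,0,-0.05]],[0.5,[0,0,0],[0,0,-0.05]],[0.5,[0,0,0],[0,0,-0.05]],[0.5,[0,0,0],[0,0,-0.05]],[0.5,[0,0,0],[0,0,-0.05]],[0.5,[0,0,0],[0,0,-0.05]]])

```text
clock: 19.2
ee_pos: [524.5, 12.0, 53.7]
tool_rot: [2.806, 1.413, 0.0]
ft_force: [-0.1, -0.6, -1.1]
finger_gap: 0.573
gripper_force: 17.0
```

```bash
python3 st.py
```

```text
19.2 [524.5  12.   53.7] gap 52.7 17.0 yaw 53.44 F [-0.1 -0.6 -1.1] T [-0.06  0.12  0.03] Ftool [-0.5  0.3  1.1] q [-0.6   0.53  0.64  2.05 -0.48  0.72 -0.28]
```

Request:
drive_tool(moves=[[0.5,[0,0,0],[0,0,-0.01]],[0.5,[0,0,0],[0,0,-0.02]],[0.5,[0,0,0],[0,0,-0.03]],[0.5,[0,0,0],[0,0,-0.04]],[0.5,[0,0,0],[0,0,-0.05]],[0.5,[0,0,0],[0,0,-0.05]],[0.5,[0,0,0],[0,0,-0.05]],[0.5,[0,0,0],[0,0,-0.05]],[0.5,[0,0,0],[0,0,-0.05]],[0.5,[0,0,0],[0,0,-0.05]]])

```text
clock: 20.2
ee_pos: [524.7, 11.9, 53.8]
tool_rot: [2.77, 1.482, 0.001]
ft_force: [1.7, -0.8, -1.0]
finger_gap: 0.573
gripper_force: 17.0
```

```bash
python3 st.py
```

```text
20.2 [524.7  11.9  53.8] gap 52.7 17.0 yaw 56.3 F [ 1.7 -0.8 -1. ] T [-0.3  -0.41  0.02] Ftool [0.3 1.8 1. ] q [-0.59  0.53  0.63  2.05 -0.47  0.71 -0.24]
```

Request:
drive_tool(moves=[[0.5,[0,0,0],[0,0,-0.01]],[0.5,[0,0,0],[0,0,-0.02]],[0.5,[0,0,0],[0,0,-0.03]],[0.5,[0,0,0],[0,0,-0.04]],[0.5,[0,0,0],[0,0,-0.05]],[0.5,[0,0,0],[0,0,-0.05]],[0.5,[0,0,0],[0,0,-0.05]],[0.5,[0,0,0],[0,0,-0.05]],[0.5,[0,0,0],[0,0,-0.05]],[0.5,[0,0,0],[0,0,-0.05]]])

```text
clock: 21.2
ee_pos: [524.7, 11.9, 53.8]
tool_rot: [2.732, 1.551, 0.001]
ft_force: [4.5, -2.2, -1.7]
finger_gap: 0.574
gripper_force: 17.0
```

```bash
python3 st.py
```

```text
21.2 [524.7  11.9  53.8] gap 52.8 17.0 yaw 59.17 F [ 4.5 -2.2 -1.7] T [-0.5  -0.72 -0.31] Ftool [0.4 5.  1.7] q [-0.58  0.52  0.62  2.05 -0.46  0.71 -0.2 ]
```

Torque has risen to -0.31 N m, so that is the springy stop, about 2° in. I'll back off 0.06 rad to sit just before it.

Request:
drive_tool(moves=[[0.5,[0,0,0],[0,0,0.01]],[0.5,[0,0,0],[0,0,0.02]],[0.5,[0,0,0],[0,0,0.03]],[0.5,[0,0,0],[0,0,0.04]],[0.5,[0,0,0],[0,0,0.05]],[0.5,[0,0,0],[0,0,0.055]],[0.5,[0,0,0],[0,0,0.055]],[0.5,[0,0,0],[0,0,0.055]],[0.5,[0,0,0],[0,0,0.055]],[0.5,[0,0,0],[0,0,0.055]]])

```text
clock: 22.2
ee_pos: [524.5, 12.1, 53.7]
tool_rot: [-2.774, -1.475, -0.0]
ft_force: [3.3, -1.8, -1.7]
finger_gap: 0.573
gripper_force: 17.0
```

```bash
python3 st.py
```

```text
22.2 [524.5  12.1  53.7] gap 52.8 17.0 yaw 56.02 F [ 3.3 -1.8 -1.7] T [-0.48 -0.68 -0.14] Ftool [0.3 3.7 1.7] q [-0.59  0.53  0.63  2.05 -0.47  0.71 -0.25]
```

Request:
drive_tool(moves=[[0.5,[0,0.01,0],[0,0,0]],[0.5,[0,0.02,0],[0,0,0]],[0.5,[0,0.03,0],[0,0,0]],[0.5,[0,0.03,-0.04],[0,0,0]],[0.5,[0,0.03,-0.08],[0,0,0]],[0.5,[0,0.03,-0.12],[0,0,0]],[0.5,[0,0.03,-0.16],[0,0,0]],[0.5,[0,0.03,-0.2],[0,0,0]],[0.5,[0,0.03,-0.22],[0,0,0]],[0.5,[0,0.03,-0.22],[0,0,0]]])

```text
clock: 23.2
ee_pos: [524.6, 12.0, 55.9]
tool_rot: [-2.773, -1.475, 0.0]
ft_force: [3.0, 0.5, -1.5]
finger_gap: 0.569
gripper_force: 17.0
```

```bash
python3 st.py
```

```text
23.2 [524.6  12.   55.9] gap 52.3 17.0 yaw 56.03 F [ 3.   0.5 -1.5] T [-0.25 -0.45 -0.05] Ftool [2.1 2.2 1.5] q [-0.59  0.52  0.64  2.05 -0.47  0.72 -0.25]
```

No ledge catch after 2.2 mm, and the vertical force is only -1.5 N. I'll keep lifting.

Request:
drive_tool(moves=[[0.5,[0,0,-0.04],[0,0,0]],[0.5,[0,0,-0.08],[0,0,0]],[0.5,[0,0,-0.12],[0,0,0]],[0.5,[0,0,-0.16],[0,0,0]],[0.5,[0,0,-0.2],[0,0,0]],[0.5,[0,0,-0.24],[0,0,0]],[0.5,[0,0,-0.28],[0,0,0]],[0.5,[0,0,-0.32],[0,0,0]],[0.5,[0,0,-0.36],[0,0,0]],[0.5,[0,0,-0.4],[0,0,0]]])

```text
clock: 24.2
ee_pos: [524.4, 12.0, 59.9]
tool_rot: [-2.773, -1.475, 0.001]
ft_force: [-0.4, 0.1, -0.5]
finger_gap: 0.576
gripper_force: 17.0
```

```bash
python3 st.py
```

```text
24.2 [524.4  12.   59.9] gap 53.0 17.0 yaw 56.03 F [-0.4  0.1 -0.5] T [-0.04  0.16  0.04] Ftool [-0.1 -0.4  0.5] q [-0.59  0.52  0.64  2.04 -0.46  0.73 -0.25]
```

Free. I'll lift well clear, straight up.

Request:
drive_tool(moves=[[0.5,[0,0,-0.15],[0,0,0]],[0.5,[0,0,-0.35],[0,0,0]],[0.5,[0,0,-0.6],[0,0,0]],[0.5,[0,0,-0.9],[0,0,0]],[0.5,[0,0,-1.2],[0,0,0]],[0.5,[0,0,-1.5],[0,0,0]],[0.5,[0,0,-1.8],[0,0,0]],[0.5,[0,0,-2.1],[0,0,0]],[0.5,[0,0,-2.4],[0,0,0]],[0.5,[0,0,-2.7],[0,0,0]]])

```text
clock: 25.2
ee_pos: [524.7, 11.9, 87.1]
tool_rot: [-2.774, -1.476, -0.0]
ft_force: [0.1, -0.2, -0.9]
finger_gap: 0.572
gripper_force: 17.0
```

Request:
drive_tool(moves=[[0.5,[0,0,-0.3],[0,0,0]],[0.5,[0,0,-0.8],[0,0,0]],[0.5,[0,0,-1.4],[0,0,0]],[0.5,[0,0,-2],[0,0,0]],[0.5,[0,0,-2.5],[0,0,0]],[0.5,[0,0,-3],[0,0,0]],[0.5,[0,0,-3.3],[0,0,0]],[0.5,[0,0,-3.5],[0,0,0]],[0.5,[0,0,-3.5],[0,0,0]],[0.5,[0,0,-3.5],[0,0,0]]])

```text
clock: 26.2
ee_pos: [524.6, 11.9, 121.8]
tool_rot: [-2.773, -1.475, 0.0]
ft_force: [-0.1, 1.1, -0.7]
finger_gap: 0.574
gripper_force: 17.0
```

```bash
python3 - <<'E'
from h import *
exec(open("st.py").read())
im=capture("side");cv2.imwrite("pics/s6.png",cv2.resize(im[60:240,125:365,::-1],(800,600),interpolation=cv2.INTER_CUBIC))
go([541.5,270,s["ee_pos"][2]],9)
E
```

```text
26.2 [524.6  11.9 121.8] gap 52.8 17.0 yaw 56.02 F [-0.1  1.1 -0.7] T [-0.09  0.12 -0.08] Ftool [ 0.8 -0.7  0.7] q [-0.66  0.42  0.72  2.01 -0.37  0.84 -0.33]
shift cm [ 2.235e+01 -1.302e+01 -1.000e-02] turn [-0.     0.     0.821]
```

View pics/s6.png

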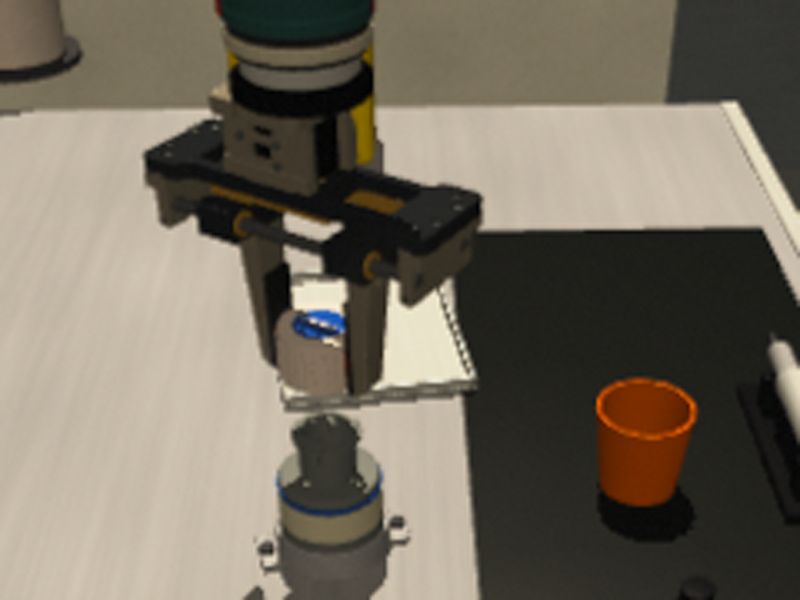

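The cap is held clear of the open neck, with the tray behind it at crop (380,350). Now I'll carry it to the tray centre, aligning with the tray on the way.

Request:
drive_tool(moves=[[0.5,[1,-0.6,0],[0,0,0.05]],[0.5,[3,-1.7,0],[0,0,0.14]],[0.5,[6,-3.5,0],[0,0,0.24]],[0.5,[9.5,-5.5,0],[0,0,0.35]],[0.5,[13,-7.6,0],[0,0,0.46]],[0.5,[16,-9.3,0],[0,0,0.57]],[0.5,[19,-11.1,0],[0,0,0.68]],[0.5,[21,-12.2,0],[0,0,0.77]],[0.5,[22,-12.8,0],[0,0,0.82]],[0.5,[22.3,-13,0],[0,0,0.82]]])

```text
clock: 27.25
ee_pos: [541.0, 271.3, 121.2]
tool_rot: [3.131, 0.252, -0.001]
ft_force: [-0.2, -0.7, -0.9]
finger_gap: 0.573
gripper_force: 17.0
```

Request:
drive_tool(moves=[[0.5,[0,0,0.3],[0,0,0]],[0.5,[0,0,1],[0,0,0]],[0.5,[0,0,2],[0,0,0]],[0.5,[0,0,3],[0,0,0]],[0.5,[0,0,4],[0,0,0]],[0.5,[0,0,5],[0,0,0]],[0.5,[0,0,6],[0,0,0]],[0.5,[0,0,7],[0,0,0]],[0.5,[0,0,7.5],[0,0,0]],[0.5,[0,0,7.5],[0,0,0]]])

```text
clock: 28.25
ee_pos: [541.1, 269.2, 46.0]
tool_rot: [3.131, 0.247, -0.002]
ft_force: [0.1, -0.5, -1.1]
finger_gap: 0.573
gripper_force: 17.0
```

```bash
python3 - <<'E'
from h import *
exec(open("st.py").read())
for c in("side","top"):
    capture(c)
    for t in("cap","tray"): print(c,t,[(np.round(d["at"],1).tolist(),round(d["score"],2)) for d in search_frame(c,t)][:2])
E
```

```text
28.25 [541.1 269.2  46. ] gap 52.7 17.0 yaw 9.03 F [ 0.1 -0.5 -1.1] T [ 0.02  0.19 -0.02] Ftool [0.  0.5 1.1] q [-1.08  0.71  0.78  1.86 -0.65  0.85 -1.39]
side cap [([533.2, 255.1, 87.7], 0.75)]
side tray [([545.8, 259.3, 0.1], 0.76)]
top cap [([540.7, 260.8, 98.9], 0.67)]
top tray [([510.3, 245.9, 0.4], 0.61)]
```

Request:
drive_tool(moves=[[0.5,[0,0,0.4],[0,0,0]],[0.5,[0,0,1.2],[0,0,0]],[0.5,[0,0,2],[0,0,0]],[0.5,[0,0,2.8],[0,0,0]],[0.5,[0,0,3.6],[0,0,0]],[0.5,[0,0,4.3],[0,0,0]],[0.5,[0,0,4.8],[0,0,0]],[0.5,[0,0,5.1],[0,0,0]],[0.5,[0,0,5.3],[0,0,0]],[0.5,[0,0,5.4],[0,0,0]]])

```text
clock: 29.55
ee_pos: [541.7, 269.4, -7.1]
tool_rot: [-3.132, -0.247, -0.0]
ft_force: [-0.2, -0.3, -1.0]
finger_gap: 0.575
gripper_force: 17.0
```

Request:
drive_tool(moves=[[0.5,[0,0,0.05],[0,0,0]],[0.5,[0,0,0.1],[0,0,0]],[0.5,[0,0,0.15],[0,0,0]],[0.5,[0,0,0.2],[0,0,0]],[0.5,[0,0,0.25],[0,0,0]],[0.5,[0,0,0.3],[0,0,0]],[0.5,[0,0,0.35],[0,0,0]],[0.5,[0,0,0.4],[0,0,0]],[0.5,[0,0,0.4],[0,0,0]],[0.5,[0,0,0.4],[0,0,0]]])

```text
clock: 30.55
ee_pos: [541.6, 269.4, -11.1]
tool_rot: [-3.132, -0.247, -0.0]
ft_force: [0.5, 0.5, -0.2]
finger_gap: 0.573
gripper_force: 17.0
```

```bash
python3 st.py
```

```text
30.55 [541.6 269.4 -11.1] gap 52.7 17.0 yaw 9.03 F [ 0.5  0.5 -0.2] T [-0.02  0.19  0.01] Ftool [ 0.5 -0.4  0.2] q [-1.03  0.78  0.7   1.87 -0.72  0.76 -1.33]
```

Request:
drive_tool(moves=[[0.5,[0,0,0.02],[0,0,0]],[0.5,[0,0,0.04],[0,0,0]],[0.5,[0,0,0.06],[0,0,0]],[0.5,[0,0,0.08],[0,0,0]],[0.5,[0,0,0.1],[0,0,0]],[0.5,[0,0,0.12],[0,0,0]],[0.5,[0,0,0.14],[0,0,0]],[0.5,[0,0,0.16],[0,0,0]],[0.5,[0,0,0.16],[0,0,0]],[0.5,[0,0,0.16],[0,0,0]]])

```text
clock: 31.55
ee_pos: [541.6, 269.4, -12.7]
tool_rot: [-3.132, -0.248, -0.0]
ft_force: [-0.7, -0.4, -1.6]
finger_gap: 0.571
gripper_force: 17.0
```

```bash
python3 st.py
```

```text
31.55 [541.6 269.4 -12.7] gap 52.5 17.0 yaw 9.04 F [-0.7 -0.4 -1.6] T [ 0.03  0.14 -0.02] Ftool [-0.8  0.3  1.6] q [-1.03  0.79  0.7   1.87 -0.72  0.76 -1.33]
```

Request:
drive_tool(moves=[[0.5,[0,0,0.02],[0,0,0]],[0.5,[0,0,0.03],[0,0,0]],[0.5,[0,0,0.04],[0,0,0]],[0.5,[0,0,0.05],[0,0,0]],[0.5,[0,0,0.06],[0,0,0]],[0.5,[0,0,0.07],[0,0,0]],[0.5,[0,0,0.08],[0,0,0]],[0.5,[0,0,0.08],[0,0,0]],[0.5,[0,0,0.08],[0,0,0]],[0.5,[0,0,0.08],[0,0,0]]])

```text
clock: 32.55
ee_pos: [541.6, 269.5, -12.8]
tool_rot: [-3.131, -0.247, 0.0]
ft_force: [-2.2, -1.2, 7.5]
finger_gap: 0.571
gripper_force: 21.1
```

```bash
python3 st.py
```

```text
32.55 [541.6 269.5 -12.8] gap 52.5 21.1 yaw 9.04 F [-2.2 -1.2  7.5] T [-0.28  0.7   0.02] Ftool [-2.4  0.9 -7.5] q [-1.03  0.79  0.7   1.87 -0.72  0.76 -1.33]
```

The cap has touched the tray floor at 7.5 N. I'll ease off slightly and open slowly.

Request:
drive_tool(moves=[[0.5,[0,0,-0.03],[0,0,0]],[0.5,[0,0,-0.05],[0,0,0]],[0.42,[0,0,-0.05],[0,0,0]],[0.4,[0,0,-0.05],[0,0,0]],[0.36,[0,0,-0.05],[0,0,0]],[0.32,[0,0,-0.05],[0,0,0]],[0.28,[0,0,-0.05],[0,0,0]],[0.22,[0,0,-0.05],[0,0,0]],[0.16,[0,0,-0.05],[0,0,0]],[0.12,[0,0,-0.05],[0,0,0]]], squeeze=10)

```text
clock: 33.55
ee_pos: [543.0, 264.3, -12.6]
tool_rot: [3.127, 0.242, 0.002]
ft_force: [0.2, -6.4, 8.4]
finger_gap: 0.874
gripper_force: 3.9
```

```bash
python3 st.py
```

```text
33.55 [543.  264.3 -12.6] gap 80.4 3.9 yaw 8.86 F [ 0.2 -6.4  8.4] T [-1.33  0.21  0.07] Ftool [-0.8  6.4 -8.3] q [-1.02  0.79  0.71  1.87 -0.72  0.76 -1.33]
```

```bash
python3 - <<'E'
from h import *
s=capture("side");t=capture("top")
cv2.imwrite("pics/m7.png",np.hstack([cv2.resize(s[90:210,165:271,::-1],(530,600),interpolation=cv2.INTER_CUBIC),cv2.resize(t[190:290,120:165+0,::-1],(270,600),interpolation=cv2.INTER_CUBIC)]))
cv2.imwrite("pics/side7.png",s[:,:,::-1]);cv2.imwrite("pics/top7.png",t[:,:,::-1])
b,_=blobs(s,(100,120,60),(130,255,255),(165,90,271,210),5)
for ce,a,st in b: print("blue",ce.round(1),a,ray("side",ce,37).round(1))
exec(open("st.py").read())
E
```

```text
blue [236.8 207.6] 5 [552.5  18.7  37. ]
33.65 [543.  264.1 -12.6] gap 80.5 3.9 yaw 8.84 F [-0.5 -6.6  8.1] T [-1.21  0.28  0.05] Ftool [-1.5  6.5 -8.1] q [-1.02  0.79  0.71  1.87 -0.72  0.76 -1.33]
```

View pics/m7.png

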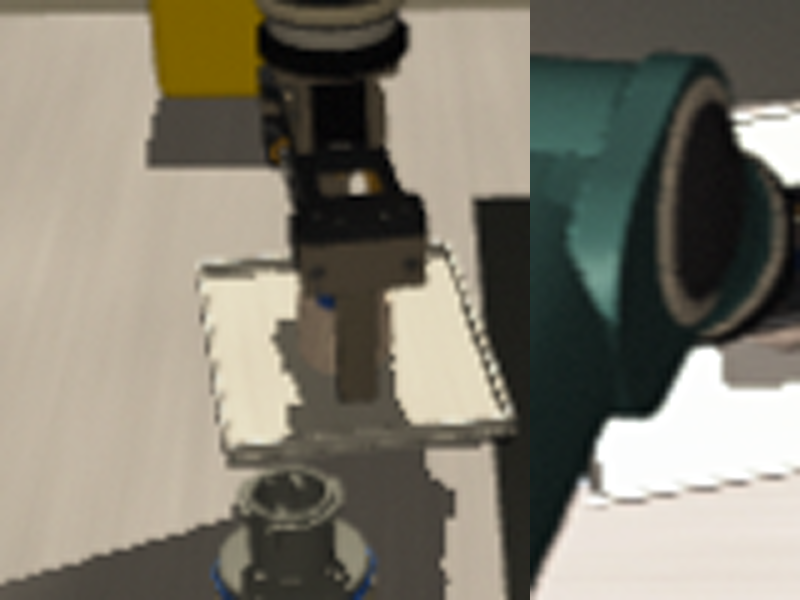

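The near fingertip shows at crop (355,400), and the cap is upright behind it with blue visible at (325,300). There is still a side force of -6.5 N. I'll compare the expected projections to see what is being touched.

```bash
python3 - <<'E'
from h import *
s=cv2.imread("pics/side7.png")[:,:,::-1].copy()
k=get_calibration("side")
def pr(p):
  q=k["intrinsics"]@(k["world_to_cam"]@np.r_[p,1])[:3];q/=q[2];return ((q[:2]-[165,90])*5).round(0)
for n,p in dict(disc=(541.6,269.4,37),discL=(541.6-17,269.4,37),capL=(541.6-25.5,269.4,20),capbotfront=(541.6,244,3),tipNear=(543+9,264-57,9.7),tipNearIn=(543+6,264-40,9.7),trayNearL=(481,161,12),trayFarL=(453,353,12),trayFarR=(601,382,12),trayNearR=(630,186,12)).items(): print(n,pr(p))
b,_=blobs(s,(100,80,40),(130,255,255),(210,130,260,170),2)
for ce,a,st in b: print("blue",ce.round(1),a,st,((ce-[165,90])*5).round())
t=cv2.imread("pics/top7.png")[:,:,::-1].copy()
b,_=blobs(t,(100,80,40),(130,255,255),(120,190,220,290),2)
for ce,a,st in b: print("blue top",ce.round(1),a,st,ray("top",ce,37).round(1))
E
```

```text
disc [341. 295.]
discL [310. 296.]
capL [296. 323.]
capbotfront [343. 373.]
tipNear [362. 401.]
tipNearIn [356. 383.]
trayNearL [220. 450.]
trayFarL [193. 260.]
trayFarR [445. 233.]
trayNearR [512. 417.]
blue [229.8 149.6] 5 [229 149   3   2] [324. 298.]
blue top [166.  234.8] 12 [165 232   3   6] [545.4 259.4  37. ]
```

Request:
drive_tool(moves=[[0.12,[0,0,-0.02],[0,0,0]],[0.12,[0,0,-0.04],[0,0,0]],[0.12,[0,0,-0.06],[0,0,0]],[0.12,[0,0,-0.08],[0,0,0]],[0.12,[0,0,-0.1],[0,0,0]],[0.12,[0,0,-0.1],[0,0,0]],[0.12,[0,0,-0.1],[0,0,0]],[0.12,[0,0,-0.1],[0,0,0]],[0.12,[0,0,-0.1],[0,0,0]],[0.12,[0,0,-0.1],[0,0,0]]])

```text
clock: 34.65
ee_pos: [541.5, 269.5, -12.0]
tool_rot: [-3.132, -0.248, -0.0]
ft_force: [0.1, -1.2, 0.4]
finger_gap: 0.883
gripper_force: 0.0
```

```bash
python3 st.py
```

```text
34.65 [541.5 269.5 -12. ] gap 81.2 0.0 yaw 9.04 F [ 0.1 -1.2  0.4] T [0.01 0.18 0.03] Ftool [-0.1  1.2 -0.4] q [-1.03  0.78  0.7   1.87 -0.72  0.76 -1.33]
```

Freed: a fingertip had been rubbing the tray floor. The cap is released, so I'll retreat straight up.

Request:
drive_tool(moves=[[0.12,[0,0,-0.2],[0,0,0]],[0.12,[0,0,-0.5],[0,0,0]],[0.12,[0,0,-1],[0,0,0]],[0.12,[0,0,-1.6],[0,0,0]],[0.12,[0,0,-2.4],[0,0,0]],[0.12,[0,0,-3.4],[0,0,0]],[0.12,[0,0,-4.8],[0,0,0]],[0.12,[0,0,-6.4],[0,0,0]],[0.12,[0,0,-8],[0,0,0]],[0.12,[0,0,-9.5],[0,0,0]]])

```text
clock: 35.65
ee_pos: [541.9, 269.6, 84.8]
tool_rot: [-3.131, -0.247, -0.001]
ft_force: [0.9, -0.6, 0.3]
finger_gap: 0.88
gripper_force: 0.0
```

Request:
drive_tool(moves=[[0.1,[-1,0,-1.5],[0,0,0]],[0.1,[-3,0,-3.5],[0,0,0]],[0.1,[-5,0,-5.5],[0,0,0]],[0.1,[-7,-1,-7.5],[0,0,0]],[0.1,[-9,-3,-9],[0,0,0]],[0.1,[-11,-6,-10],[0,0,0]],[0.1,[-13,-9,-10],[0,0,0]],[0.1,[-14,-12,-10],[0,0,0]],[0.1,[-14,-14,-10],[0,0,0]],[0.1,[-14,-15,-10],[0,0,0]]])

```text
clock: 36.65
ee_pos: [379.5, 397.6, 183.5]
tool_rot: [-3.131, -0.251, -0.001]
ft_force: [0.2, -0.2, -0.1]
finger_gap: 0.893
gripper_force: 0.0
```

```bash
python3 - <<'E'
from h import *
exec(open("st.py").read())
for c in("side","top"):
    im=capture(c);cv2.imwrite(f"pics/{c}8.png",im[:,:,::-1])
    for t in("cap","tray","jar","ink_rack","rinse_cup","pigment"): print(c,t,[(np.round(d["at"],1).tolist(),round(d["score"],2)) for d in search_frame(c,t)][:2])
    box=(210,125,262,180) if c=="side" else (110,190,215,285)
    for n,lo,hi,z in(("blue",(100,80,40),(130,255,255),37),("orange",(3,140,80),(20,255,255),30)):
        for ce,a,st in blobs(im,lo,hi,box,4)[0]: print(c,n,ce.round(1),a,st,ray(c,ce,z).round(1))
E
```

```text
36.65 [379.5 397.6 183.5] gap 82.2 0.0 yaw 9.18 F [ 0.2 -0.2 -0.1] T [-0.01  0.14  0.01] Ftool [0.2 0.2 0.1] q [-1.62  0.44  0.97  1.91 -0.42  1.01 -1.88]
side cap [([547.0, 254.3, 29.9], 0.57)]
side tray [([545.4, 249.1, 2.3], 0.84)]
side jar [([523.3, -4.2, 43.4], 0.84), ([535.1, -281.2, 8.3], 0.54)]
side ink_rack [([534.8, -282.8, 7.3], 0.67)]
side rinse_cup [([737.3, 50.0, 43.0], 0.85)]
side pigment [([739.1, -119.7, 40.5], 0.84), ([534.5, -281.9, 5.6], 0.6)]
side blue [233.2 148.6] 41 [228 146  11   6] [541.3 271.8  37. ]
side orange [234.9 158.3] 39 [232 155   7   8] [546.1 233.2  30. ]
top cap [([542.1, 266.0, 36.9], 0.76), ([540.1, 269.7, -0.8], 0.43)]
top tray [([541.6, 266.7, 0.6], 0.91)]
top jar []
top ink_rack [([536.3, -258.1, 11.0], 0.87)]
top rinse_cup [([752.0, 69.9, 18.9], 0.61)]
top pigment [([732.6, -110.2, 42.4], 0.69)]
top blue [161.2 236.3] 107 [155 230  13  13] [541.8 271.   37. ]
top orange [173.9 234.6] 18 [173 231   3   8] [546.1 241.7  30. ]
top orange [150. 239.] 5 [150 237   1   5] [536.4 299.8  30. ]
```

Both cameras place the blue disc at (541.5, 271) for a top height of 37 mm, so the cap is flat and upright at the tray's centre. The rack, cup and bottle have not moved, and nothing touches the robot.

```bash
python3 -c "
from station import *
print(finish_job())"
```

```text
the job is handed in; nothing more can be done
None
```

The tub is open: the cap was turned to its stop, lifted off without catching, and now stands flat and right way up in the tray, with the rack, cup and bottle unmoved; the job is handed in, though a fingertip briefly rubbed the tray floor (about 8 N) while letting go.

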